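Complete the pinwheel layer of sample cases on a pallet slab

TASK

Finish the layer of sample cases on the rimmed pallet slab: add the three long cases lying loose on the bench to the one already in its corner, so that the four form a pinwheel around a square gap in the middle, one along each side, each a quarter turn from its neighbours and all lying flat inside the rim. Set every case down gently rather than dropping it. Keep the case already on the slab in its place, and leave the short case and the other things on the bench where they are.

Things in the scene. Friction and masses are not known exactly. Their poses are not given: they have to be found in the camera images.
- slab: fixed square pallet slab of dark grey plastic lying flat on the bench, any way round: 208 x 208 mm, its deck 14 mm above the bench, with a rim 6 mm wide and 6 mm high above the deck on all four sides, so the deck inside the rim is 196 x 196 mm (four cases in the pinwheel leave 12 mm of play across it, about 4 mm per gap). Origin: centre of the underside; x and y along its sides
- case0: long white sample case, 120 mm (its x) x 64 mm (its y) x 45 mm tall, 0.24 to 0.5 kg, with an upright grip rib on top, centred and running along x: 70 mm long, 18 mm thick, its top 71.5 mm above the case's underside (26.5 mm above the lid). A half turn about z makes no difference. Origin: underside centre. Already stands in a corner of the slab at place0, up to 3 mm and 0.02 rad off it
- case1: long white sample case, 120 mm (its x) x 64 mm (its y) x 45 mm tall, 0.24 to 0.5 kg, with an upright grip rib on top, centred and running along x: 70 mm long, 18 mm thick, its top 71.5 mm above the case's underside (26.5 mm above the lid). A half turn about z makes no difference. Origin: underside centre. Starts loose on the bench beside the slab, any yaw; the three are interchangeable
- case2: long white sample case, 120 mm (its x) x 64 mm (its y) x 45 mm tall, 0.24 to 0.5 kg, with an upright grip rib on top, centred and running along x: 70 mm long, 18 mm thick, its top 71.5 mm above the case's underside (26.5 mm above the lid). A half turn about z makes no difference. Origin: underside centre. Starts loose on the bench beside the slab, any yaw; the three are interchangeable
- case3: long white sample case, 120 mm (its x) x 64 mm (its y) x 45 mm tall, 0.24 to 0.5 kg, with an upright grip rib on top, centred and running along x: 70 mm long, 18 mm thick, its top 71.5 mm above the case's underside (26.5 mm above the lid). A half turn about z makes no difference. Origin: underside centre. Starts loose on the bench beside the slab, any yaw; the three are interchangeable
- place0 (a point): point on the slab's deck (14 mm above the slab's underside) at (-34, -62) mm in the slab's x, y: centre of the underside of the case that belongs there, the case's long side along the slab's x (already taken by case0)
- place1 (a point): point on the slab's deck (14 mm above the slab's underside) at (62, -34) mm in the slab's x, y: centre of the underside of the case that belongs there, the case's long side along the slab's y
- place2 (a point): point on the slab's deck (14 mm above the slab's underside) at (34, 62) mm in the slab's x, y: centre of the underside of the case that belongs there, the case's long side along the slab's x
- place3 (a point): point on the slab's deck (14 mm above the slab's underside) at (-62, 34) mm in the slab's x, y: centre of the underside of the case that belongs there, the case's long side along the slab's y
- short_case: a case of the same make but shorter, 84 x 64 x 45 mm with a 49 mm grip rib; it does not belong on the slab. Origin: centre of its underside
- vial: amber screw-top vial, 36 mm diameter, 65 mm tall, origin under its centre
- jar: white jar with grey cap, 36 mm diameter, 75 mm tall, origin under its centre
Mind the look-alikes: they are no part of the job. Leave any blue or turquoise look-alike of the case1 alone.

How it is judged:
At the end, for the whole second after the job is handed in: One long case at each place, case0 still at place0: within 14 mm horizontally, long side within 0.15 rad of that place's direction (either way round), underside 11 to 17.5 mm above the slab's underside, tilt under 0.04 rad, slower than 0.02 m/s (horizontal distance between case0 and place0 below 0.014 m and angle between the x axis of case0 and the x axis of slab, either way round below 0.15 rad and z of case0 in the frame of slab between 0.011 and 0.0175 m and angle between case0's own z axis and vertical below 0.04 rad and linear speed of case0 below 0.02 m/s and ((horizontal distance between case1 and place1 below 0.014 m and angle between the x axis of case1 and the y axis of slab, either way round below 0.15 rad and z of case1 in the frame of slab between 0.011 and 0.0175 m and angle between case1's own z axis and vertical below 0.04 rad and linear speed of case1 below 0.02 m/s) or (horizontal distance between case2 and place1 below 0.014 m and angle between the x axis of case2 and the y axis of slab, either way round below 0.15 rad and z of case2 in the frame of slab between 0.011 and 0.0175 m and angle between case2's own z axis and vertical below 0.04 rad and linear speed of case2 below 0.02 m/s) or (horizontal distance between case3 and place1 below 0.014 m and angle between the x axis of case3 and the y axis of slab, either way round below 0.15 rad and z of case3 in the frame of slab between 0.011 and 0.0175 m and angle between case3's own z axis and vertical below 0.04 rad and linear speed of case3 below 0.02 m/s)) and ((horizontal distance between case1 and place2 below 0.014 m and angle between the x axis of case1 and the x axis of slab, either way round below 0.15 rad and z of case1 in the frame of slab between 0.011 and 0.0175 m and angle between case1's own z axis and vertical below 0.04 rad and linear speed of case1 below 0.02 m/s) or (horizontal distance between case2 and place2 below 0.014 m and angle between the x axis of case2 and the x axis of slab, either way round below 0.15 rad and z of case2 in the frame of slab between 0.011 and 0.0175 m and angle between case2's own z axis and vertical below 0.04 rad and linear speed of case2 below 0.02 m/s) or (horizontal distance between case3 and place2 below 0.014 m and angle between the x axis of case3 and the x axis of slab, either way round below 0.15 rad and z of case3 in the frame of slab between 0.011 and 0.0175 m and angle between case3's own z axis and vertical below 0.04 rad and linear speed of case3 below 0.02 m/s)) and ((horizontal distance between case1 and place3 below 0.014 m and angle between the x axis of case1 and the y axis of slab, either way round below 0.15 rad and z of case1 in the frame of slab between 0.011 and 0.0175 m and angle between case1's own z axis and vertical below 0.04 rad and linear speed of case1 below 0.02 m/s) or (horizontal distance between case2 and place3 below 0.014 m and angle between the x axis of case2 and the y axis of slab, either way round below 0.15 rad and z of case2 in the frame of slab between 0.011 and 0.0175 m and angle between case2's own z axis and vertical below 0.04 rad and linear speed of case2 below 0.02 m/s) or (horizontal distance between case3 and place3 below 0.014 m and angle between the x axis of case3 and the y axis of slab, either way round below 0.15 rad and z of case3 in the frame of slab between 0.011 and 0.0175 m and angle between case3's own z axis and vertical below 0.04 rad and linear speed of case3 below 0.02 m/s))); the robot touches nothing.
It fails at once if the short case is shifted by more than 25 mm or tipped over (distance of short_case from where it was at the start of the episode above 0.025 m or angle between short_case's own z axis and vertical above 0.6 rad).
It fails at once if the vial or the jar is shifted by more than 25 mm or knocked over (distance of any of vial, jar from where it was at the start of the episode above 0.025 m or angle between any of vial, jar's own z axis and vertical above 0.6 rad).
It fails at once if a long case is dropped or thrown: moves faster than 0.5 m/s with no finger touching it (a free fall of about 13 mm) ((linear speed of case0 above 0.5 m/s and contact force between the fingers and case0 below 0.05 N) or (linear speed of case1 above 0.5 m/s and contact force between the fingers and case1 below 0.05 N) or (linear speed of case2 above 0.5 m/s and contact force between the fingers and case2 below 0.05 N) or (linear speed of case3 above 0.5 m/s and contact force between the fingers and case3 below 0.05 N)).
It also fails if it takes over 72 s, if anything falls off the work surface, if the arm or the gripper's body presses on something with over 40 N, if the wrist force passes 120 N, or if a joint passes its speed limit or range.

ROBOT

A 6-joint arm with a two-finger parallel gripper is mounted at the origin on the work surface. World frame = base frame: x ahead of the robot, y to its left, z up, the work surface at z = 0. Lengths are in m, angles in rad, forces in N, time in s.
With the tool pointing down it reaches from about 0.4 to 0.825 m from the base axis. Payload 7 kg.
Tool frame: the origin (TCP) lies midway between the tips of the shut fingers; the grasp point (between the pads) lies 19 mm behind it; z points along the fingers, y is the line along which they close (so a half turn about z gives the same grasp; the last joint's range is limited). The gripper opens to 88 mm and grips with 3 to 60 N. Pads are 19 mm wide; open, the fingers measure 130 mm over their backs; the gripper's body (78 mm by 193 mm) begins 47 mm behind the grasp point.
Start: joints at [-0.938, 0.359, 0.012, 0, -1.224, -0.288], TCP at [0.228, -0.635, 0.187] pointing down, gripper open.
Joint ranges: [-3.07, 3.07], [-1.43, 2.12], [-1.02, 1.25], [-3.03, 1.67], [-3.05, -0], [-3.03, 3.03]. Speed limits (rad/s): [2.39, 2.39, 3.01, 3.14, 3.14, 3.14].

INTERFACE

Orientations are given as a unit quaternion [x, y, z, w].
In Python, from workcell import readout, camera, workorder, look_for, masks_of gives the robot as it stands.
- The arm moves only by the tool drive_tool, never from a script. Its argument "steps" is a list that holds one entry, the list of rows, each a list of 4 numbers: the shift along the tool's x, y, z in m, then the turn about the tool's z in rad. A call has 1 to 20 rows; each row is the pose to reach, as a shift and turn from the pose commanded when the call began, along the tool's axes at that moment; what a row does not reach only later rows make up. A row lasts 1/12 s, in which the tool goes at most 41.7 mm and 7.16 degrees, less where a joint would pass 70% of its speed; a pose out of reach is approached as far as the arm can. A call with a gripper value outside its range is refused whole. "grip" is the closure, from -1 (fully open) to 1 (shut), set as the call begins (left out, the last holds). The fingers move at their own pace and stop on an object; the grip force is fixed at half the most. Time passes only in rows, so rows that repeat a pose let the fingers close. It gives the time, the measured TCP pose, the force, the opening and the grip force at its end, in the units of the state.
- readout.get_state(): the state, without advancing time (a new reading comes with each control period).
- camera(name): name is "side" or "top" or "wrist"; returns a dict with "pixels" (480x640x3 uint8, red, green, blue), "z_map" (480x640 float32, m along the optical axis (not along the pixel's ray), 0 where there is no reading), "fov_y" (degrees; the focal length in pixels is half the picture's height over the tangent of half this angle, whatever the lens; pixels are square), "cx", "cy" (the principal point, pixels), "R" (3x3) and "t" (3): a world point X has camera coordinates R X + t; the wrist camera has in their place "tool_from_camera" (4x4, takes a point from camera to tool coordinates, whose origin is the TCP and whose axes are the flange's). Camera axes: x right, y down, z forward; pixel columns grow to the right and rows downward; lengths in m; the calibration is good to about 2 mm. A picture is of the moment at which its call begins: read the wrist's pose just before it.
- workorder.finish_job(): hands the job in; it is judged then, once.
Trained networks look in the newest picture that a camera, given by its name, has taken for a name from the list of things; names that differ only in an ending like _2 or _b are one class to them, and where a whole thing is asked for, a point or a joint stands for the part that bears it (a point fixed in the world has none). Each returns a list of dicts, best first, with "score" (0 to 1); they miss things now and then, are a little off and sometimes report something else, mostly with a low value. They report only what shows in the picture. A call takes as long as a camera call. They do not tell look-alikes from the thing itself.
- look_for(thing, camera): "centre" ([x, y, z] in m, in world coordinates, good to about 4 mm: the middle of the surface that is visible of it).
- masks_of(thing, camera): "pixels" (480x640 bool, what is visible of it).
The state is a dict: "clock": time; "joints": joint angles; "joint_velocities": joint speeds; "effort": joint torques, N m; "eef_pos": TCP position; "tool_rot": TCP orientation; "ft_force": force on the tool from outside, world axes, zero at the start; "wrist_torque": the same for the moment, N m; "finger_gap": finger opening in m; "grasp_force": force on a finger pad.
Only numpy, scipy, OpenCV 4.12 (cv2) and the standard library are available. Lean on these libraries where they do the work, as an engineer would, in place of code of your own. Each camera call takes 0.05 s, during which the arm holds its last target. There are 200 camera calls.

## Working session

There is one attempt and no reset: what is moved stays moved. The work goes in short steps, Python scripts to look and compute and a tool call to move; the robot and the scene stay as the last step left them, time stands still between calls to the robot, and variables do not carry over. Pictures are saved under pics/ and viewed, at most 10 in all, crops included, and the job is handed in when it is done.

Besides the shell and the picture viewer there is one more tool, called after "Emit:" by a JSON object that holds its "op" and its "data", one argument or row to a line. drive_tool: Moves the arm, as the interface text tells. Its arguments: {"type":"object","properties":{"steps":{"type":"array"},"grip":{"type":"number"}},"required":["steps"]}

```bash
mkdir -p pics; python3 - <<'E'
from workcell import readout,camera
import cv2,numpy as np
s=readout.get_state();print(s)
for n in("top","side"):
    c=camera(n);cv2.imwrite(f"pics/{n}0.png",c["pixels"][:,:,::-1]);print(n,c["fov_y"],c["cx"],c["cy"],c["R"],c["t"])
E
```

```text
{'clock': 0.0, 'joints': array([-9.37888014e-01,  3.59392629e-01,  1.10784115e-02, -3.58155729e-04,
       -1.22411469e+00, -2.88134795e-01]), 'joint_velocities': array([-3.43686171e-04, -1.49789861e-03, -3.52969673e-04, -2.68560369e-04,
       -1.02696147e-05, -7.12692343e-04]), 'effort': array([-5.69922977e-04, -5.82708621e+01,  2.93047339e+01,  6.99706480e+00,
        6.75002040e-03, -1.70778249e-04]), 'eef_pos': array([ 0.22794633, -0.6347586 ,  0.1858261 ]), 'tool_rot': array([-1.71474078e-01,  9.85188279e-01,  8.06076597e-04, -2.11938440e-04]), 'ft_force': array([ 0.08357356,  0.10837855, -0.42976127]), 'wrist_torque': array([0.00445568, 0.02004577, 0.01719672]), 'grasp_force': 0.0, 'finger_gap': 0.08719795264474287}
top 45.41830516410377 318.54193478692804 243.18869454414 [[-1.44450346e-02 -9.99894311e-01 -1.64562055e-03]
 [-9.85849872e-01  1.45169898e-02 -1.67000861e-01]
 [ 1.67007100e-01 -7.89998403e-04 -9.85955376e-01]] [0.02416213 0.43168981 1.36596432]
side 55.16308650258054 321.3467406272419 235.74163213432215 [[-0.89485953 -0.44604378 -0.01647306]
 [-0.30913413  0.64596651 -0.69797088]
 [ 0.32196662 -0.61949351 -0.71593665]] [0.37138731 0.12694537 0.90148937]
```

View pics/top0.png

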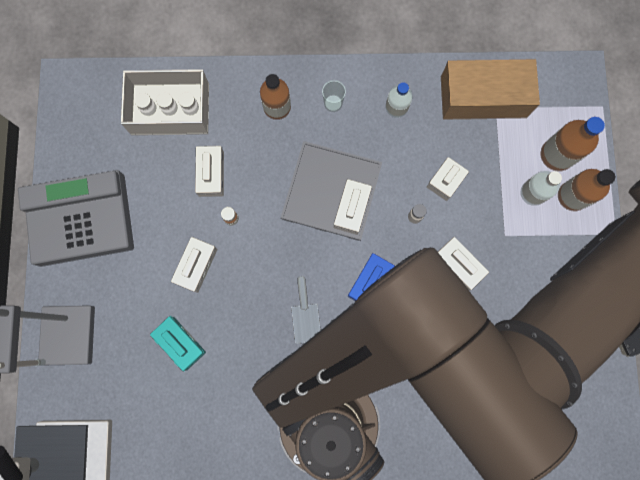

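View pics/side0.png

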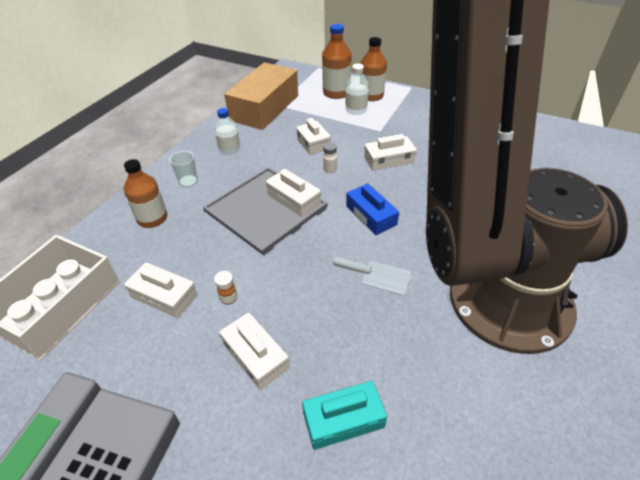

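The top view shows long white cases at about (208,170), (193,264) and (463,264). case0 is on the slab at (353,206), and the short case is at (448,178). The blue (372,278) and turquoise (178,343) cases are look-alikes. The vial is at (228,214) and the jar at (418,212). I'll check sizes from the depth map and view one enlarged crop.

```bash
cat > h.py <<'E'
from workcell import readout,camera
import cv2,numpy as np
from scipy.spatial.transform import Rotation as Ro
def cloud(c):
    f=240/np.tan(np.radians(c["fov_y"]/2));z=c["z_map"].astype(float)
    v,u=np.mgrid[:480,:640]
    P=np.stack([(u-c["cx"])/f*z,(v-c["cy"])/f*z,z],-1)
    if "R" in c: return (P-c["t"])@c["R"], z>0
    s=c["pose"];T=c["tool_from_camera"]
    return (P@T[:3,:3].T+T[:3,3])@Ro.from_quat(s["tool_rot"]).as_matrix().T+s["eef_pos"], z>0
def rect(xy):
    (cx,cy),(w,h),a=cv2.minAreaRect((xy*1000).astype(np.float32))
    if w<h: w,h,a=h,w,a+90
    return np.round([cx,cy,w,h],1),round((a+90)%180-90,1)
def near(P,m,p,r,lo,hi): return P[m&(np.hypot(P[...,0]-p[0],P[...,1]-p[1])<r)&(P[...,2]>lo)&(P[...,2]<hi)]
def axis(xy):
    d=xy-np.median(xy,0);w,V=np.linalg.eigh(d.T@d);return round(np.degrees(np.arctan2(V[1,1],V[0,1])+np.pi/2)%180-90,1)
E
python3 - <<'E'
from h import *
c=camera("top");P,m=cloud(c)
white=(c["pixels"].min(-1)>0)
for n,(u,v) in dict(A=(208,170),B=(193,264),C=(463,264),S=(448,178),c0=(353,206)).items():
    p=P[v,u]; z0=0.014 if n=="c0" else 0
    q=near(P,m,p,.085,z0+.025,z0+.09)
    lid=near(P,m,p,.085,z0+.038,z0+.05);rib=near(P,m,p,.06,z0+.06,z0+.08)
    print(n,p.round(3),"all",rect(q[:,:2]),"lid",len(lid),np.median(lid[:,2]).round(4),rect(lid[:,:2]),"rib",len(rib),np.median(rib[:,2]).round(4),rect(rib[:,:2]),axis(rib[:,:2]))
p=P[195,330];q=near(P,m,p,.17,.008,.025);print("slab",rect(q[:,:2]),len(q))
s=near(P,m,p,.17,.008,.1);print(rect(s[:,:2]))
for n,(u,v) in dict(vial=(228,214),jar=(418,212),blue=(372,278)).items(): print(n,P[v,u].round(3))
print("bench z",np.median(P[300:330,230:260,2]))
cv2.imwrite("pics/crop1.png",cv2.resize(c["pixels"][130:310,160:500,::-1],None,fx=2.3,fy=2.3,interpolation=cv2.INTER_CUBIC))
E
```

```text
A [0.611 0.285 0.072] all (array([621.9, 290.1, 123.4,  66.5]), 0.7) lid 921 0.0449 (array([621.8, 290.5, 121.7,  65.8]), 0.9) rib 210 0.0712 (array([620.5, 289.4,  68.7,  17. ]), 0.5) 0.6
B [0.381 0.318 0.064] all (array([384.8, 323.7, 120.5,  67.3]), -23.2) lid 994 0.0444 (array([384.8, 323.7, 120.4,  67.3]), -23.2) rib 246 0.0705 (array([384.8, 323.8,  69.3,  21.3]), -21.5) -23.2
C [ 0.371 -0.324  0.07 ] all (array([ 377.4, -329.1,  120.9,   66.1]), 41.7) lid 932 0.0446 (array([ 378.3, -329.1,  120.1,   64.5]), 40.9) rib 248 0.0708 (array([ 376.8, -327.6,   69.3,   18.9]), 42.4) 42.7
S [ 0.582 -0.299  0.071] all (array([ 592.8, -306.8,   88.5,   65.4]), -37.4) lid 669 0.0448 (array([ 592.4, -306.1,   85.7,   65.3]), -36.9) rib 149 0.0708 (array([ 592.3, -307.3,   51.2,   18. ]), -38.1) -38.2
c0 [ 0.512 -0.065  0.089] all (array([521. , -66.4, 122.2,  65.7]), -17.1) lid 996 0.0585 (array([521. , -66.6, 122.2,  65.3]), -17.1) rib 216 0.0848 (array([520.7, -66. ,  70.1,  17.8]), -17.0) -17.2
slab (array([555. ,  -4.9, 313.4, 306.2]), -38.2) 5233
(array([555. ,  -4.9, 313.4, 306.2]), -38.2)
vial [0.502 0.236 0.063]
jar [ 0.498 -0.222  0.074]
blue [ 0.341 -0.107  0.069]
bench z -0.0002797211938294561
```

View pics/crop1.png

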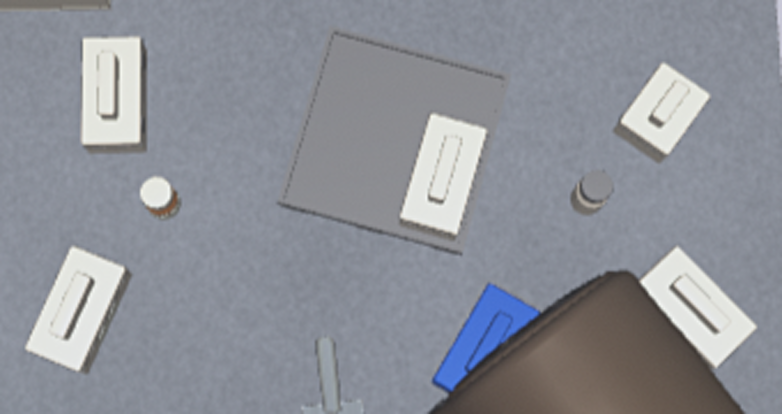

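The crop confirms it: A (112,92), B (77,310) and C (700,305) are white and 120 mm long, so these are the three I want. The one at (665,110) is only 86 mm, so it is the short case and stays. Next I'll fit the slab.

```bash
cat >> h.py <<'E'
def slab(P,m):
    k=(m&(P[...,2]>.009)&(P[...,2]<.1)&(np.abs(P[...,0]-.55)<.16)&(np.abs(P[...,1])<.16)).astype(np.uint8)
    k=cv2.morphologyEx(k,cv2.MORPH_OPEN,np.ones((5,5)))
    n,l,st,_=cv2.connectedComponentsWithStats(k);b=1+np.argmax(st[1:,4])
    return rect(P[l==b][:,:2])
E
python3 - <<'E'
from h import *
out={}
for n in("top","side"):
    c=camera(n);P,m=cloud(c);s,a=slab(P,m);print(n,"slab",s,a)
    for k,p in dict(A=(.622,.290),B=(.385,.324),C=(.378,-.329),c0=(.521,-.066)).items():
        z=.014*(k=="c0");l=near(P,m,p,.08,z+.039,z+.05);r=near(P,m,p,.06,z+.064,z+.08)
        if len(r)>30: print(k,rect(l[:,:2]),rect(r[:,:2]),axis(r[:,:2]))
    for yaw in(a,a+90,a-90,a+180):
        y=np.radians(yaw);R=np.array([[np.cos(y),-np.sin(y)],[np.sin(y),np.cos(y)]])
        print(yaw,[(s[:2]+R@q).round(1).tolist() for q in((-34,-62),(62,-34),(34,62),(-62,34))])
E
```

```text
top slab [572.4 -16.2 212.5 209.1] -16.3
A (array([621.3, 290.5, 121.7,  65.3]), 0.7) (array([621.3, 289.6,  69.4,  17.3]), 0.8) 1.4
B (array([385. , 324. , 119.7,  65.8]), -23.6) (array([384.7, 323.3,  69.7,  20.1]), -23.5) -23.5
C (array([ 378. , -328.8,  120.2,   64.7]), 40.6) (array([ 376.6, -328.2,   68.4,   19.4]), 41.3) 42.7
c0 (array([521. , -66.7, 121.8,  65.3]), -17.1) (array([520.9, -66. ,  69.2,  17.9]), -17.4) -17.5
-16.3 [[522.4, -66.2], [622.4, -66.2], [622.4, 33.8], [522.4, 33.8]]
73.7 [[622.4, -66.2], [622.4, 33.8], [522.4, 33.8], [522.4, -66.2]]
-106.3 [[522.4, 33.8], [522.4, -66.2], [622.4, -66.2], [622.4, 33.8]]
163.7 [[622.4, 33.8], [522.4, 33.8], [522.4, -66.2], [622.4, -66.2]]
side slab [571.7 -17.4 211.9 211.4] -16.6
A (array([622. , 290.1, 120.6,  65.6]), 0.6) (array([623.1, 290.4,  72.1,  18.7]), 0.5) 1.0
B (array([386. , 324.1, 121. ,  65.5]), -23.6) (array([385.4, 323.5,  70.2,  18.8]), -23.2) -23.3
C (array([ 377.4, -328. ,  121.2,   69.8]), 41.2) (array([ 377.9, -328.6,   69.8,   22.4]), 42.2) 42.5
c0 (array([521.3, -66. , 120.7,  65.7]), -17.5) (array([521.7, -65.8,  69.5,  18.2]), -17.7) -16.8
-16.6 [[521.4, -67.1], [621.4, -67.7], [622.0, 32.3], [522.0, 32.9]]
73.4 [[621.4, -67.7], [622.0, 32.3], [522.0, 32.9], [521.4, -67.1]]
-106.6 [[522.0, 32.9], [521.4, -67.1], [621.4, -67.7], [622.0, 32.3]]
163.4 [[622.0, 32.3], [522.0, 32.9], [521.4, -67.1], [621.4, -67.7]]
```

Emit:
{"op": "drive_tool", "data": {
  "steps": [
    [[-0.027,0.026,0,-0.05],[-0.054,0.053,0,-0.1],[-0.081,0.079,0,-0.15],[-0.109,0.106,0,-0.2],[-0.136,0.132,0,-0.25],[-0.163,0.158,0,-0.3],[-0.19,0.185,0,-0.34],[-0.217,0.211,0,-0.37],[-0.235,0.229,0,-0.388],[-0.2445,0.2377,0,-0.388],[-0.2445,0.2377,0,-0.388],[-0.2445,0.2377,0,-0.388]]
  ],
  "grip": -1
}}

```text
clock: 1.25
eef_pos: [0.3783, -0.3284, 0.187]
tool_rot: [-0.359, 0.933, -0.0, 0.0]
ft_force: [0.6, -0.5, -0.2]
finger_gap: 0.0877
grasp_force: 0.0
```

```bash
cat >> h.py <<'E'
def go(x,y,z,th):
    "steps to TCP x,y,z (mm), tool-x yaw th deg mod 180"
    s=readout.get_state();R=Ro.from_quat(s["tool_rot"]).as_matrix()
    t0=np.degrees(np.arctan2(R[1,0],R[0,0]));d=np.array([x,y,z])/1000-s["eef_pos"]
    t=np.radians(t0);e=np.array([[np.cos(t),np.sin(t)],[np.sin(t),-np.cos(t)]])@d[:2]
    dt=(t0-th+90)%180-90
    print("clock",round(s["clock"],2),"at",(s["eef_pos"]*1000).round(1),"th",t0.round(2),"tilt",R[:,2].round(4),"j6",s["joints"][5].round(2),"-> dx dy dz",e.round(4),(-d[2]).round(4),"turn",np.radians(dt).round(4),np.radians(dt+180).round(3), "gap",s["finger_gap"].round(4),"f",s["grasp_force"],s["ft_force"].round(1))
def wrist(p,z=0):
    s=readout.get_state();c=camera("wrist");c["pose"]=s;P,m=cloud(c);p=np.array(p)/1000
    l=near(P,m,p,.08,z+.039,z+.05);r=near(P,m,p,.06,z+.064,z+.08)
    for n,q in(("lid",l),("rib",r)):
        if len(q)>30: print(n,len(q),rect(q[:,:2]),axis(q[:,:2]),np.median(q[:,2]).round(4))
    return c,P,m
E
python3 - <<'E'
from h import *
wrist((377.7,-328.5)); go(377.7,-328.5,48,42)
E
```

```text
lid 6509 (array([ 376.5, -328.9,  118.9,   65.3]), 42.2) 42.3 0.0442
rib 1542 (array([ 376.8, -329.5,   69.3,   18. ]), 42.5) 42.4 0.0705Traceback (most recent call last):
  File "<stdin>", line 2, in <module>
  File "h.py", line 29, in go
    print("clock",round(s["clock"],2),"at",(s["eef_pos"]*1000).round(1),"th",t0.round(2),"tilt",R[:,2].round(4),"j6",s["joints"][5].round(2),"-> dx dy dz",e.round(4),(-d[2]).round(4),"turn",np.radians(dt).round(4),np.radians(dt+180).round(3), "gap",s["finger_gap"].round(4),"f",s["grasp_force"],s["ft_force"].round(1))
                                                                                                                                                                                                                                                         ^^^^^^^^^^^^^^^^^^^^^
AttributeError: 'float' object has no attribute 'round'
```

Emit:
{"op": "drive_tool", "data": {
  "steps": [
    [[0.001,0,0.03,-0.004],[0.001,0,0.06,-0.004],[0.001,0,0.09,-0.004],[0.001,0,0.115,-0.004],[0.001,0,0.13,-0.004],[0.001,0,0.137,-0.004],[0.001,0,0.139,-0.004],[0.001,0,0.139,-0.004]]
  ],
  "grip": -1
}}

```text
clock: 1.97
eef_pos: [0.3769, -0.3303, 0.0478]
tool_rot: [-0.36, 0.933, 0.0, -0.0]
ft_force: [0.0, 0.4, -0.4]
finger_gap: 0.0876
grasp_force: 0.0
```

Emit:
{"op": "drive_tool", "data": {
  "steps": [
    [[0,0,0,0],[0,0,0,0],[0,0,0,0],[0,0,0,0],[0,0,0,0],[0,0,0,0],[0,0,0,0],[0,0,0,0]]
  ],
  "grip": 1
}}

```text
clock: 2.63
eef_pos: [0.3772, -0.3295, 0.0478]
tool_rot: [-0.36, 0.933, -0.0, 0.0]
ft_force: [-0.2, 0.8, -0.3]
finger_gap: 0.0395
grasp_force: 0.0
```

Emit:
{"op": "drive_tool", "data": {
  "steps": [
    [[0,0,0,0],[0,0,0,0],[0,0,0,0],[0,0,0,0],[0,0,0,0],[0,0,0,0],[0,0,-0.005,0],[0,0,-0.02,0],[0,0,-0.045,0],[0,0,-0.075,0],[0,0,-0.105,0],[0,0,-0.125,0],[0,0,-0.13,0],[0,0,-0.13,0]]
  ]
}}

```text
clock: 3.8
eef_pos: [0.3782, -0.33, 0.18]
tool_rot: [-0.36, 0.933, -0.001, 0.001]
ft_force: [-0.4, -0.2, 0.6]
finger_gap: 0.0004
grasp_force: 0.0
```

```bash
sed -i 's/s\["finger_gap"\].round(4)/s["finger_gap"]/' h.py; python3 - <<'E'
from h import *
c=camera("side");P,m=cloud(c);q=near(P,m,(.377,-.33),.08,.05,.3)
go(622,-67,178,73.5)
s=readout.get_state();c,P,m=wrist((377,-329),0.13)
cv2.imwrite("pics/w1.png",c["pixels"][:,:,::-1])
E
```

```text
clock 3.85 at [ 377.4 -329.5  178.3] th -137.79 tilt [ 1.6e-03 -3.0e-04 -1.0e+00] j6 -0.51 -> dx dy dz [-0.3576  0.0301] 0.0003 turn -0.5461 2.595 gap 0.0004475708058835087 f 0.0 [-0.   0.2 -1.2]
```

View pics/w1.png

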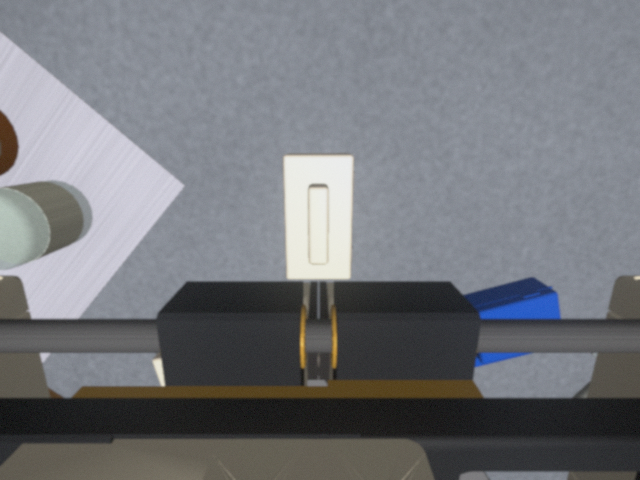

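```bash
python3 - <<'E'
from h import *
wrist((377,-329)); c=camera("top");P,m=cloud(c)
l=near(P,m,(.378,-.329),.085,.039,.05);print(len(l),rect(l[:,:2]))
c=camera("side");cv2.imwrite("pics/s1.png",c["pixels"][:,:,::-1])
E
```

```text
lid 6880 (array([ 376.2, -329.2,  118.7,   65.3]), 42.4) 42.5 0.0442
rib 1581 (array([ 376.7, -330. ,   68.9,   17.3]), 42.6) 42.6 0.0706
268 (array([ 376.6, -327.1,  118.2,   67.3]), 43.0)
```

View pics/s1.png

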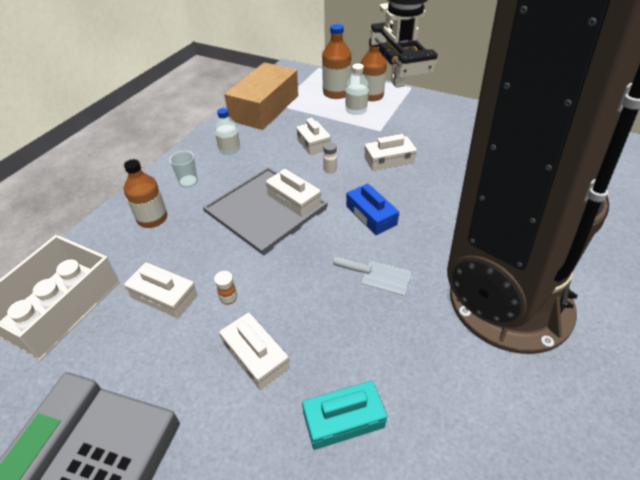

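The wrist view shows the gripper shut and empty, with case C ahead of the fingers at (318,215). The side view shows C unmoved at (390,152) and the gripper at (405,60). I'll find where the fingers really are from the depth map.

```bash
python3 - <<'E'
from h import *
s=readout.get_state();print(s["eef_pos"],s["tool_rot"],s["joints"].round(3))
for n in("side","top"):
    c=camera(n);P,m=cloud(c);f=240/np.tan(np.radians(c["fov_y"]/2))
    X=c["R"]@s["eef_pos"]+c["t"];u=f*X[0]/X[2]+c["cx"],f*X[1]/X[2]+c["cy"];print(n,"tcp px",np.round(u,1))
    if n=="side":
        for v in range(40,100,6): print(v,[tuple((P[v,x]*1000).astype(int).tolist()) for x in range(375,440,10)])
        cv2.imwrite("pics/s2.png",cv2.resize(c["pixels"][0:180,300:540,::-1],None,fx=3.3,fy=3.3))
c=camera("wrist");print(c["tool_from_camera"].round(4),c["fov_y"])
T=np.linalg.inv(c["tool_from_camera"]);f=240/np.tan(np.radians(c["fov_y"]/2))
for z in (0,-.019,.1,.13): X=T@[0,0,z,1];print(z,f*X[0]/X[2]+c["cx"],f*X[1]/X[2]+c["cy"],X[2])
print(c["z_map"][280:400:10,318].round(3))
E
```

```text
[ 0.37642522 -0.329228    0.17653468] [-3.60036953e-01  9.32937352e-01  8.20307207e-04 -7.85498521e-04] [-0.325  0.078 -0.378 -0.    -1.117 -0.509]
side tcp px [395.9  99.9]
40 [(455, -371, 289), (435, -386, 287), (384, -301, 328), (369, -323, 323), (349, -332, 323), (571, -1295, -82), (529, -1296, -75)]
46 [(544, -616, 164), (410, -315, 305), (380, -295, 319), (364, -314, 314), (344, -319, 315), (567, -1296, -107), (526, -1303, -102)]
52 [(543, -616, 146), (406, -309, 295), (380, -299, 304), (348, -266, 323), (330, -275, 323), (311, -280, 324), (292, -289, 324)]
58 [(537, -604, 134), (402, -298, 287), (374, -281, 299), (339, -238, 324), (322, -252, 321), (305, -264, 319), (289, -283, 315)]
64 [(533, -598, 119), (514, -631, 108), (386, -326, 264), (338, -239, 311), (321, -252, 309), (304, -268, 305), (514, -1302, -179)]
70 [(532, -597, 101), (510, -626, 93), (383, -320, 254), (338, -246, 295), (321, -260, 292), (304, -276, 289), (511, -1308, -208)]
76 [(529, -594, 84), (510, -629, 72), (382, -321, 239), (338, -250, 280), (594, -1299, -249), (548, -1295, -238), (506, -1308, -235)]
82 
[... 222 characters left out ...]
0, -748, -2), (495, -1298, -285)]
94 [(525, -595, 26), (512, -653, 0), (483, -663, 2), (455, -683, -1), (427, -697, -2), (398, -712, -2), (368, -719, 0)]
top tcp px [477.4 255.2]
[[ 3.000e-04 -9.614e-01 -2.750e-01  7.420e-02]
 [ 1.000e+00  4.000e-04 -0.000e+00  3.000e-04]
 [ 1.000e-04 -2.750e-01  9.614e-01 -1.973e-01]
 [ 0.000e+00  0.000e+00  0.000e+00  1.000e+00]] 67.0583062220587
0 317.53998603529067 271.151790524637 0.21007385620785102
-0.019 317.4848201748165 283.8319339369999 0.1918064803029466
0.1 317.72185116691753 229.3491986514281 0.30621793991787416
0.13 317.7560584521818 221.48648647455263 0.3350611650308811
[0.356 0.404 0.409 0.412 0.089 0.085 0.084 0.085 0.377 0.36  0.35  0.076]
```

View pics/s2.png

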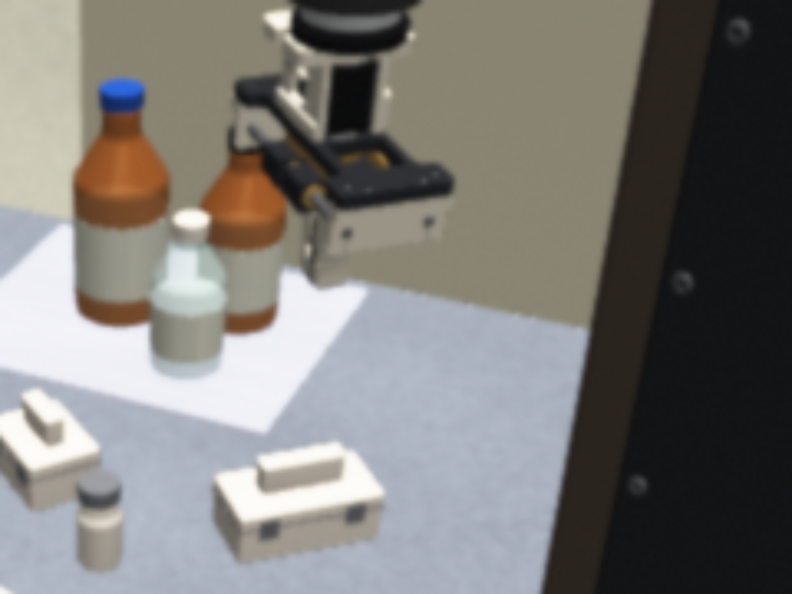

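The crop shows the shut fingertips at about (330,282), roughly 4 cm above the reported TCP. I'll measure that offset.

```bash
python3 - <<'E'
from h import *
s=readout.get_state();R=Ro.from_quat(s["tool_rot"]).as_matrix()
c=camera("side");P,m=cloud(c)
q=P[(m)&(np.hypot(P[...,0]-.377,P[...,1]+.329)<.12)&(P[...,2]>.15)&(P[...,2]<.33)]
t=(q-s["eef_pos"])@R
for lo in np.arange(-.15,0.01,.01):
    k=t[(t[:,2]>=lo)&(t[:,2]<lo+.01)]
    if len(k): print(lo.round(3),len(k),"x",(k[:,0].min()*1e3).round(),(k[:,0].max()*1e3).round(),"y",(k[:,1].min()*1e3).round(),(k[:,1].max()*1e3).round())
print("tip z tool",np.sort(t[:,2])[-8:].round(4))
w=camera("wrist");w["pose"]=s;P,m=cloud(w);t=(P-s["eef_pos"])@R
k=(w["z_map"]>0.02)&(t[...,2]<.05);t=t[k];print(len(t),"wrist max tool z",np.sort(t[:,2])[-10:].round(4))
for a in np.argsort(t[:,2])[-300::40]: print((t[a]*1e3).round(1),np.argwhere(k)[a])
E
```

```text
-0.15 792 x -41.0 39.0 y -97.0 99.0
-0.14 296 x -40.0 38.0 y -96.0 97.0
-0.13 411 x -41.0 39.0 y -93.0 95.0
-0.12 290 x -41.0 40.0 y -86.0 91.0
-0.11 103 x -40.0 37.0 y -89.0 90.0
-0.1 5 x -12.0 -10.0 y 3.0 17.0
-0.09 27 x -13.0 -9.0 y -15.0 20.0
-0.08 29 x -13.0 -9.0 y -16.0 19.0
-0.07 46 x -13.0 10.0 y -16.0 20.0
-0.06 64 x -13.0 13.0 y -14.0 18.0
-0.05 48 x -13.0 11.0 y -14.0 17.0
-0.04 1 x 10.0 10.0 y 10.0 10.0
tip z tool [-0.042  -0.0418 -0.0416 -0.0411 -0.041  -0.0408 -0.0404 -0.0386]
105734 wrist max tool z [-0.0394 -0.0391 -0.0391 -0.039  -0.0389 -0.0388 -0.0387 -0.0387 -0.0385
 -0.0381]
[  9.9   3.3 -53. ] [293 325]
[ 11.6  -4.1 -51.5] [288 308]
[ 11.5   6.  -50.1] [287 331]
[ 10.3  -1.5 -48.5] [288 314]
[  9.7  -0.6 -47. ] [288 316]
[  9.9  -2.9 -45.4] [286 311]
[  9.6   3.5 -43.4] [285 325]
[  9.7  -2.5 -40.1] [282 312]
```

Both cameras agree that the true fingertips are 40 mm behind the reported TCP along the tool axis, with no lateral offset. So the reported TCP has to go 40 mm lower than I planned. Retrying C with that correction.

Emit:
{"op": "drive_tool", "data": {
  "steps": [
    [[0,0,0.01,0],[0,0,0.03,0],[0,0,0.05,0],[0,0,0.07,0],[0,0,0.08,0],[0,0,0.09,0],[0,0,0.1,0],[0,0,0.11,0],[0,0,0.12,0],[0,0,0.135,0],[0,0,0.15,0],[0,0,0.162,0],[0,0,0.168,0],[0,0,0.168,0],[0,0,0.168,0]]
  ],
  "grip": 0
}}

```text
clock: 5.55
eef_pos: [0.3773, -0.3297, 0.0098]
tool_rot: [-0.36, 0.933, 0.0, -0.0]
ft_force: [0.3, -0.8, 0.7]
finger_gap: 0.0439
grasp_force: 0.0
```

Emit:
{"op": "drive_tool", "data": {
  "steps": [
    [[0,0,0,0],[0,0,0,0],[0,0,0,0],[0,0,0,0],[0,0,0,0],[0,0,0,0],[0,0,0,0]]
  ],
  "grip": 1
}}

```text
clock: 6.13
eef_pos: [0.3776, -0.3298, 0.0101]
tool_rot: [-0.36, 0.933, -0.0, 0.0]
ft_force: [0.0, 0.1, 3.6]
finger_gap: 0.0177
grasp_force: 30.0
```

Emit:
{"op": "drive_tool", "data": {
  "steps": [
    [[0,0,-0.005,0],[0,0,-0.02,0],[0,0,-0.04,0],[0,0,-0.065,0],[0,0,-0.09,0],[0,0,-0.11,0],[0,0,-0.12,0],[0,0,-0.12,0],[0,0,-0.12,0]]
  ]
}}

```text
clock: 6.88
eef_pos: [0.3767, -0.3292, 0.1292]
tool_rot: [-0.36, 0.933, 0.0, 0.0]
ft_force: [0.8, -0.4, -3.3]
finger_gap: 0.0179
grasp_force: 30.0
```

```bash
python3 - <<'E'
from h import *
go(622,-67,130,73.5)
c=camera("side");P,m=cloud(c);s=readout.get_state();q=near(P,m,s["eef_pos"],.1,.08,.175);print(rect(q[:,:2]),q[:,2].min())
lid=near(P,m,s["eef_pos"],.1,.158,.17);print(len(lid),rect(lid[:,:2]))
E
```

```text
clock 6.88 at [ 376.7 -329.2  129.2] th -137.81 tilt [-0.e+00  7.e-04 -1.e+00] j6 -0.51 -> dx dy dz [-0.3578  0.0295] -0.0008 turn -0.5464 2.595 gap 0.01788394636865 f 29.99725431203842 [ 0.8 -0.4 -3.3]
(array([ 375.9, -326.1,  121.4,   70. ]), 41.8) 0.11886605253810223
554 (array([ 375.7, -325.9,  121.1,   68.2]), 39.9)
```

Emit:
{"op": "drive_tool", "data": {
  "steps": [
    [[-0.01,0.001,0,-0.02],[-0.03,0.003,0,-0.05],[-0.06,0.005,0,-0.1],[-0.093,0.008,0,-0.15],[-0.126,0.01,0,-0.2],[-0.159,0.013,0,-0.25],[-0.192,0.016,0,-0.3],[-0.225,0.019,0,-0.35],[-0.258,0.021,0,-0.4],[-0.291,0.024,0,-0.45],[-0.32,0.026,0,-0.49],[-0.342,0.028,0,-0.53],[-0.354,0.029,0,-0.546],[-0.358,0.0295,0,-0.546],[-0.358,0.0295,0,-0.546],[-0.358,0.0295,0,-0.546],[-0.358,0.0295,0,-0.546]]
  ]
}}

```text
clock: 8.35
eef_pos: [0.6215, -0.0679, 0.1294]
tool_rot: [-0.598, 0.802, 0.0, -0.0]
ft_force: [-0.4, -0.6, -2.6]
finger_gap: 0.0179
grasp_force: 30.0
```

```bash
cat >> h.py <<'E'
def held(x,y,th):
    z=readout.get_state()["eef_pos"][2]
    for n in("top","side"):
        c=camera(n);P,m=cloud(c);u=z-.010
        s,a=slab(P,m); lid=near(P,m,(x/1e3,y/1e3),.09,u+.03,u+.05)
        print(n,"slab",s,a,"held lid",len(lid),rect(lid[:,:2]) if len(lid)>30 else "")
    go(x,y,25,th)
E
python3 - <<'E'
from h import *
held(622,-67,73.5)
E
```

```text
top slab [546.6 -26.3 175.  167.4] 73.3 held lid 586 (array([620.3, -66.8, 120.3,  68.5]), 73.5)
side slab [571.8 -16.6 212.7 209.7] -16.5 held lid 835 (array([620.8, -67.5, 124. ,  68.8]), 73.4)
clock 8.45 at [621.8 -68.  129.9] th -106.57 tilt [-0.  0. -1.] j6 -0.49 -> dx dy dz [-0.001   0.0001] 0.1049 turn -0.0013 3.14 gap 0.017828864944522876 f 29.99731868505478 [-0.1  0.4 -2.2]
```

Emit:
{"op": "drive_tool", "data": {
  "steps": [
    [[-0.001,-0.001,0.015,0],[-0.001,-0.001,0.035,0],[-0.001,-0.001,0.055,0],[-0.001,-0.001,0.072,0],[-0.001,-0.001,0.084,0],[-0.001,-0.001,0.092,0],[-0.001,-0.001,0.097,0],[-0.001,-0.001,0.1,0],[-0.001,-0.001,0.102,0],[-0.001,-0.001,0.104,0],[-0.001,-0.001,0.105,0],[-0.001,-0.001,0.105,0],[-0.001,-0.001,0.105,0]]
  ]
}}

```text
clock: 9.53
eef_pos: [0.624, -0.0664, 0.0251]
tool_rot: [-0.598, 0.801, -0.0, 0.0]
ft_force: [-0.6, 0.6, -2.1]
finger_gap: 0.0175
grasp_force: 30.0
```

Emit:
{"op": "drive_tool", "data": {
  "steps": [
    [[0,0,0.001,0],[0,0,0.001,0]]
  ]
}}

```text
clock: 9.7
eef_pos: [0.6242, -0.0665, 0.0242]
tool_rot: [-0.598, 0.801, -0.0, 0.0]
ft_force: [-0.2, 0.5, -0.9]
finger_gap: 0.0181
grasp_force: 30.0
```

Emit:
{"op": "drive_tool", "data": {
  "steps": [
    [[0,0,0.001,0],[0,0,0.001,0],[0,0,0.001,0]]
  ]
}}

```text
clock: 9.95
eef_pos: [0.6242, -0.0665, 0.0241]
tool_rot: [-0.599, 0.801, -0.0, 0.0]
ft_force: [-2.1, 1.0, 5.6]
finger_gap: 0.018
grasp_force: 30.0
```

Emit:
{"op": "drive_tool", "data": {
  "steps": [
    [[0,0,0,0],[0,0,0,0],[0,0,0,0],[0,0,0,0],[0,0,0,0],[0,0,-0.01,0],[0,0,-0.03,0],[0,0,-0.06,0],[0,0,-0.09,0],[0,0,-0.12,0],[0,0,-0.14,0],[0,0,-0.14,0]]
  ],
  "grip": 0
}}

```text
clock: 10.95
eef_pos: [0.6267, -0.0666, 0.1693]
tool_rot: [-0.599, 0.801, -0.003, 0.004]
ft_force: [0.6, -0.5, 0.2]
finger_gap: 0.0438
grasp_force: 0.0
```

```bash
python3 - <<'E'
from h import *
wrist((622,-67),.014); go(622,290,160,0.9)
E
```

```text
lid 10548 (array([599.6, -60.8, 121.1, 113.4]), 73.9) 44.6 0.0582
rib 1829 (array([623.2, -66.6,  69.1,  17.5]), 73.5) 73.6 0.0846
clock 11.0 at [625.4 -66.4 166.5] th -106.49 tilt [ 5.8e-03  6.0e-04 -1.0e+00] j6 -0.49 -> dx dy dz [-0.3408  0.1045] 0.0065 turn 1.2673 4.409 gap 0.043670627927958665 f 0.0 [-0.5 -0.7 -1. ]
```

Emit:
{"op": "drive_tool", "data": {
  "steps": [
    [[-0.012,0.004,0,0.05],[-0.036,0.011,0,0.15],[-0.065,0.02,0,0.26],[-0.096,0.03,0,0.37],[-0.127,0.039,0,0.48],[-0.158,0.049,0,0.59],[-0.189,0.058,0,0.7],[-0.22,0.068,0,0.81],[-0.251,0.077,0,0.92],[-0.28,0.086,0,1.03],[-0.306,0.094,0,1.13],[-0.326,0.1,0,1.21],[-0.338,0.104,0,1.26],[-0.341,0.1045,0,1.267],[-0.341,0.1045,0,1.267],[-0.341,0.1045,0,1.267],[-0.341,0.1045,0,1.267]]
  ]
}}

```text
clock: 12.42
eef_pos: [0.6203, 0.2891, 0.1626]
tool_rot: [-0.008, 1.0, -0.0, -0.0]
ft_force: [0.5, 0.4, 0.4]
finger_gap: 0.044
grasp_force: 0.0
```

```bash
python3 - <<'E'
from h import *
wrist((622,290)); go(622,290,10,0.9)
E
```

```text
lid 7422 (array([621.7, 289.6, 118.9,  65.3]), 0.6) 0.7 0.0442
rib 1725 (array([621.7, 290.5,  68.6,  17.5]), 0.5) 0.5 0.0706
clock 12.47 at [620.4 289.  162.8] th -179.1 tilt [-2.e-04 -2.e-04 -1.e+00] j6 -2.28 -> dx dy dz [-0.0016  0.0009] 0.1528 turn -0.0 3.142 gap 0.043753089560021274 f 0.0 [ 0.5 -0.2  0.2]
```

Emit:
{"op": "drive_tool", "data": {
  "steps": [
    [[-0.001,0.001,0.015,0.004],[-0.001,0.001,0.045,0.004],[-0.001,0.001,0.075,0.004],[-0.001,0.001,0.1,0.004],[-0.001,0.001,0.12,0.004],[-0.001,0.001,0.138,0.004],[-0.001,0.001,0.149,0.004],[-0.001,0.001,0.153,0.004],[-0.001,0.001,0.153,0.004],[-0.001,0.001,0.153,0.004]]
  ]
}}

```text
clock: 13.3
eef_pos: [0.622, 0.2912, 0.0107]
tool_rot: [-0.006, 1.0, 0.0, 0.001]
ft_force: [0.4, -0.1, 0.2]
finger_gap: 0.0434
grasp_force: 0.0
```

Emit:
{"op": "drive_tool", "data": {
  "steps": [
    [[0,0,0,0],[0,0,0,0],[0,0,0,0],[0,0,0,0],[0,0,0,0],[0,0,0,0],[0,0,0,0]]
  ],
  "grip": 1
}}

```text
clock: 13.88
eef_pos: [0.6213, 0.2909, 0.01]
tool_rot: [-0.006, 1.0, -0.0, -0.0]
ft_force: [-0.6, -1.8, 2.9]
finger_gap: 0.0173
grasp_force: 30.0
```

Emit:
{"op": "drive_tool", "data": {
  "steps": [
    [[0,0,-0.005,0],[0,0,-0.02,0],[0,0,-0.04,0],[0,0,-0.065,0],[0,0,-0.09,0],[0,0,-0.11,0],[0,0,-0.12,0],[0,0,-0.12,0],[0,0,-0.12,0]]
  ]
}}

```text
clock: 14.63
eef_pos: [0.6209, 0.2912, 0.1291]
tool_rot: [-0.006, 1.0, 0.0, -0.0]
ft_force: [-0.2, 0.1, -3.2]
finger_gap: 0.0179
grasp_force: 29.9
```

```bash
python3 - <<'E'
from h import *
go(622,33,130,-16.5)
E
```

```text
clock 14.63 at [620.9 291.2 129.1] th -179.34 tilt [-6.e-04  5.e-04 -1.e+00] j6 -2.28 -> dx dy dz [ 0.0019 -0.2582] -0.0009 turn 0.2995 3.441 gap 0.017947345950556852 f 29.948821663856506 [-0.2  0.1 -3.2]
```

Emit:
{"op": "drive_tool", "data": {
  "steps": [
    [[0,-0.01,0,0.01],[0,-0.03,0,0.03],[0,-0.055,0,0.06],[0,-0.083,0,0.1],[0.001,-0.111,0,0.14],[0.001,-0.139,0,0.18],[0.001,-0.167,0,0.21],[0.001,-0.195,0,0.24],[0.002,-0.222,0,0.27],[0.002,-0.243,0,0.29],[0.002,-0.254,0,0.3],[0.002,-0.258,0,0.3],[0.002,-0.258,0,0.3],[0.002,-0.258,0,0.3],[0.002,-0.258,0,0.3]]
  ]
}}

```text
clock: 15.88
eef_pos: [0.6223, 0.0338, 0.1294]
tool_rot: [0.143, 0.99, -0.0, -0.0]
ft_force: [-0.2, 0.8, -3.0]
finger_gap: 0.018
grasp_force: 29.9
```

```bash
python3 - <<'E'
from h import *
held(622,33,-16.5)
E
```

```text
top slab [570.2 -16.  209.2 208.1] -16.5 held lid 525 (array([588.4,  44. ,  66.6,  51.9]), 71.1)
side slab [571.8 -16.4 214.  209.4] -16.2 held lid 907 (array([623. ,  34.1, 123. ,  66.8]), -16.5)
clock 15.98 at [622.4  34.1 129.6] th 163.56 tilt [-2.e-04  0.e+00 -1.e+00] j6 -2.23 -> dx dy dz [ 0.0001 -0.0011] 0.1046 turn 0.001 3.143 gap 0.017921852281343537 f 29.949183762073517 [ 1.3 -0.5 -2.5]
```

Emit:
{"op": "drive_tool", "data": {
  "steps": [
    [[0,0,0.015,0],[0,0,0.035,0],[0,0,0.055,0],[0,0,0.072,0],[0,0,0.084,0],[0,0,0.092,0],[0,0,0.097,0],[0,0,0.1,0],[0,0,0.102,0],[0,0,0.104,0],[0,0,0.105,0],[0,0,0.106,0],[0,0,0.1065,0],[0,0,0.1065,0]]
  ]
}}

```text
clock: 17.15
eef_pos: [0.6228, 0.0332, 0.024]
tool_rot: [0.144, 0.99, 0.0, 0.0]
ft_force: [-0.7, -0.7, 1.3]
finger_gap: 0.0176
grasp_force: 30.0
```

Contact made (the force sign flipped). Releasing.

Emit:
{"op": "drive_tool", "data": {
  "steps": [
    [[0,0,0.0005,0],[0,0,0.0005,0],[0,0,0.0005,0],[0,0,0.0005,0],[0,0,0.0005,0],[0,0,-0.01,0],[0,0,-0.03,0],[0,0,-0.06,0],[0,0,-0.09,0],[0,0,-0.12,0],[0,0,-0.14,0],[0,0,-0.14,0]]
  ],
  "grip": 0
}}

```text
clock: 18.15
eef_pos: [0.6253, 0.0335, 0.1698]
tool_rot: [0.143, 0.99, 0.001, 0.004]
ft_force: [0.9, 0.3, -0.5]
finger_gap: 0.0442
grasp_force: 0.0
```

```bash
python3 - <<'E'
from h import *
wrist((622,33),.014); go(385,323.8,160,-23.4)
E
```

```text
lid 10342 (array([616.5,  10. , 119.7, 112.4]), -16.5) -44.7 0.0582
rib 1843 (array([622.9,  33.1,  69. ,  17.6]), -16.0) -16.2 0.0846
clock 18.2 at [624.1  33.5 167.1] th 163.5 tilt [ 0.0057  0.0016 -1.    ] j6 -2.23 -> dx dy dz [0.3117 0.2104] 0.0071 turn 0.1205 3.262 gap 0.04409128128397669 f 0.0 [-0.9 -0.2 -0.9]
```

Emit:
{"op": "drive_tool", "data": {
  "steps": [
    [[0.005,0.003,0,-0.06],[0.015,0.01,0,-0.16],[0.03,0.02,0,-0.28],[0.047,0.032,0,-0.4],[0.064,0.043,0,-0.52],[0.081,0.055,0,-0.64],[0.098,0.066,0,-0.76],[0.115,0.078,0,-0.88],[0.132,0.089,0,-1.0],[0.149,0.101,0,-1.12],[0.166,0.112,0,-1.24],[0.183,0.124,0,-1.36],[0.2,0.135,0,-1.48],[0.217,0.146,0,-1.6],[0.234,0.158,0,-1.72],[0.251,0.169,0,-1.84],[0.268,0.181,0,-1.96],[0.28,0.189,0,-2.08],[0.286,0.193,0,-2.16],[0.288,0.194,0,-2.2]]
  ]
}}

```text
clock: 19.87
eef_pos: [0.4003, 0.3016, 0.1628]
tool_rot: [0.819, -0.574, -0.0, 0.0]
ft_force: [0.5, -0.3, -0.5]
finger_gap: 0.0438
grasp_force: 0.0
```

```bash
python3 - <<'E'
from h import *
go(385,323.8,160,-23.4)
E
```

```text
clock 19.87 at [400.3 301.6 162.8] th -70.11 tilt [-7.e-04 -6.e-04 -1.e+00] j6 -0.69 -> dx dy dz [-0.0261  0.0068] 0.0028 turn -0.8153 2.326 gap 0.04383675865121423 f 0.0 [ 0.5 -0.3 -0.5]
```

Emit:
{"op": "drive_tool", "data": {
  "steps": [
    [[-0.004,0.001,0,-0.08],[-0.008,0.002,0,-0.18],[-0.012,0.003,0,-0.29],[-0.016,0.004,0,-0.4],[-0.02,0.005,0,-0.52],[-0.023,0.006,0,-0.63],[-0.026,0.007,0,-0.73],[-0.026,0.007,0,-0.79],[-0.026,0.007,0,-0.815],[-0.026,0.007,0,-0.815],[-0.026,0.007,0,-0.815],[-0.026,0.007,0,-0.815]]
  ]
}}

```text
clock: 20.87
eef_pos: [0.3861, 0.323, 0.1631]
tool_rot: [0.978, -0.207, -0.0, 0.0]
ft_force: [-0.2, 0.1, 0.2]
finger_gap: 0.0441
grasp_force: 0.0
```

```bash
python3 - <<'E'
from h import *
wrist((385,323.8)); go(385,323.8,10,-23.4)
E
```

```text
lid 7410 (array([385.6, 323.1, 119.4,  65.1]), -23.2) -23.1 0.0442
rib 1744 (array([385.6, 322.8,  68.8,  17.6]), -23.4) -23.3 0.0705
clock 20.92 at [386.1 323.  163.2] th -23.85 tilt [-1.e-04 -2.e-04 -1.e+00] j6 0.07 -> dx dy dz [-0.0013 -0.0003] 0.1532 turn -0.0079 3.134 gap 0.043852403948190476 f 0.0 [ 0.6 -0.7 -0.3]
```

Emit:
{"op": "drive_tool", "data": {
  "steps": [
    [[0,0,0.015,-0.01],[0,0,0.045,-0.01],[0,0,0.075,-0.01],[0,0,0.1,-0.01],[0,0,0.12,-0.01],[0,0,0.138,-0.01],[0,0,0.149,-0.01],[0,0,0.153,-0.01],[0,0,0.153,-0.01],[0,0,0.153,-0.01]]
  ]
}}

```text
clock: 21.75
eef_pos: [0.3864, 0.3234, 0.0107]
tool_rot: [0.98, -0.201, 0.0, -0.0]
ft_force: [0.5, -0.1, -0.2]
finger_gap: 0.0435
grasp_force: 0.0
```

Emit:
{"op": "drive_tool", "data": {
  "steps": [
    [[0,0,0,0],[0,0,0,0],[0,0,0,0],[0,0,0,0],[0,0,0,0],[0,0,0,0],[0,0,0,0]]
  ],
  "grip": 1
}}

```text
clock: 22.33
eef_pos: [0.3861, 0.3231, 0.0106]
tool_rot: [0.98, -0.201, 0.0, -0.0]
ft_force: [-1.3, -1.7, 6.0]
finger_gap: 0.0177
grasp_force: 30.0
```

Emit:
{"op": "drive_tool", "data": {
  "steps": [
    [[0,0,-0.005,0],[0,0,-0.02,0],[0,0,-0.04,0],[0,0,-0.065,0],[0,0,-0.09,0],[0,0,-0.11,0],[0,0,-0.12,0],[0,0,-0.12,0],[0,0,-0.12,0]]
  ]
}}

```text
clock: 23.08
eef_pos: [0.3857, 0.3229, 0.1296]
tool_rot: [0.98, -0.201, -0.0, -0.0]
ft_force: [-0.6, -0.5, -3.9]
finger_gap: 0.0179
grasp_force: 30.0
```

```bash
python3 - <<'E'
from h import *
go(522,33.3,130,73.5)
E
```

```text
clock 23.08 at [385.7 322.9 129.6] th -23.22 tilt [-7.e-04  2.e-04 -1.e+00] j6 0.08 -> dx dy dz [0.2394 0.2124] -0.0004 turn 1.4536 4.595 gap 0.01790115636996353 f 29.988000690937042 [-0.6 -0.5 -3.9]
```

Emit:
{"op": "drive_tool", "data": {
  "steps": [
    [[0.006,0.005,0,0.04],[0.018,0.016,0,0.12],[0.036,0.032,0,0.22],[0.056,0.05,0,0.34],[0.076,0.068,0,0.46],[0.096,0.086,0,0.58],[0.116,0.104,0,0.7],[0.136,0.122,0,0.82],[0.156,0.139,0,0.94],[0.176,0.157,0,1.06],[0.196,0.174,0,1.18],[0.214,0.19,0,1.29],[0.228,0.202,0,1.38],[0.236,0.209,0,1.435],[0.2394,0.2124,0,1.4536],[0.2394,0.2124,0,1.4536],[0.2394,0.2124,0,1.4536],[0.2394,0.2124,0,1.4536]]
  ]
}}

```text
clock: 24.58
eef_pos: [0.522, 0.0341, 0.1296]
tool_rot: [-0.599, 0.801, 0.0, -0.0]
ft_force: [0.2, -1.0, -3.6]
finger_gap: 0.0181
grasp_force: 30.0
```

```bash
python3 - <<'E'
from h import *
held(522,33,73.5)
E
```

```text
top slab [557.7 -61.7 209.2 115.8] -15.5 held lid 541 (array([521.8,  35.5, 120.8,  66.6]), 73.8)
side slab [571.5 -16.9 211.5 210.3] -16.7 held lid 950 (array([521.8,  35.7, 121.8,  65.5]), 73.3)
clock 24.68 at [522.2  34.3 130.1] th -106.37 tilt [-2.e-04  1.e-04 -1.e+00] j6 -0.73 -> dx dy dz [ 0.0014 -0.0002] 0.1051 turn 0.0023 3.144 gap 0.017768669540875384 f 29.987980127334595 [-0.4 -0.6 -2.5]
```

Emit:
{"op": "drive_tool", "data": {
  "steps": [
    [[0.0015,0,0.015,0],[0.0015,0,0.035,0],[0.0015,0,0.055,0],[0.0015,0,0.072,0],[0.0015,0,0.084,0],[0.0015,0,0.092,0],[0.0015,0,0.097,0],[0.0015,0,0.1,0],[0.0015,0,0.102,0],[0.0015,0,0.104,0],[0.0015,0,0.105,0],[0.0015,0,0.106,0],[0.0015,0,0.106,0],[0.0015,0,0.106,0]]
  ]
}}

```text
clock: 25.85
eef_pos: [0.5224, 0.0323, 0.0246]
tool_rot: [-0.598, 0.801, -0.0, 0.0]
ft_force: [-0.4, 1.1, -1.2]
finger_gap: 0.0177
grasp_force: 30.0
```

Emit:
{"op": "drive_tool", "data": {
  "steps": [
    [[0,0,0.0005,0],[0,0,0.001,0],[0,0,0.001,0],[0,0,0.001,0]]
  ]
}}

```text
clock: 26.18
eef_pos: [0.5224, 0.0323, 0.0246]
tool_rot: [-0.599, 0.801, -0.0, 0.0]
ft_force: [-4.4, 2.0, 9.6]
finger_gap: 0.0177
grasp_force: 30.0
```

Emit:
{"op": "drive_tool", "data": {
  "steps": [
    [[0,0,0,0],[0,0,0,0],[0,0,0,0],[0,0,0,0],[0,0,0,0],[0,0,-0.01,0],[0,0,-0.03,0],[0,0,-0.06,0],[0,0,-0.09,0],[0,0,-0.12,0],[0,0,-0.14,0],[0,0,-0.14,0],[0,0,-0.14,0],[0,0,-0.14,0]]
  ],
  "grip": 0
}}

```text
clock: 27.35
eef_pos: [0.5217, 0.0322, 0.1632]
tool_rot: [-0.598, 0.801, 0.0, 0.0]
ft_force: [0.1, -0.2, -0.6]
finger_gap: 0.0439
grasp_force: 0.0
```

```bash
python3 - <<'E'
from h import *
s=readout.get_state();c=camera("wrist");c["pose"]=s;Pw,mw=cloud(c);cs=camera("side");Ps,ms=cloud(cs)
for n,p in dict(p0=(.522,-.067),p1=(.622,-.067),p2=(.622,.033),p3=(.522,.033)).items():
    for k,(P,m) in dict(w=(Pw,mw),s=(Ps,ms)).items():
        r=near(P,m,p,.045,.078,.095)
        if len(r)>30: A=np.c_[r[:,:2]-r[:,:2].mean(0),np.ones(len(r))];print(n,k,len(r),rect(r[:,:2]),"z",np.median(r[:,2]).round(4),"slope",np.linalg.lstsq(A,r[:,2],rcond=None)[0][:2].round(3))
cv2.imwrite("pics/fin.png",cs["pixels"][:,:,::-1]); go(522,33,160,73.5)
E
```

```text
p0 w 2540 (array([521.5, -67. ,  69.5,  18.1]), -17.2) z 0.0846 slope [-0.002 -0.01 ]
p0 s 190 (array([522.7, -66.1,  72.1,  20. ]), -15.3) z 0.0843 slope [-0.038 -0.171]
p1 w 2511 (array([623. , -66.1,  68.9,  18.6]), 73.3) z 0.0845 slope [ 0.129 -0.038]
p1 s 185 (array([623.1, -65.7,  70.9,  19.6]), 72.5) z 0.0843 slope [ 0.155 -0.055]
p2 w 1868 (array([622.5,  32. ,  69.3,  17.6]), -16.4) z 0.0845 slope [0.039 0.113]
p2 s 195 (array([623.6,  33.4,  69.9,  20. ]), -16.6) z 0.0844 slope [-0.006 -0.094]
p3 w 1919 (array([521.4,  32.7,  68.8,  17.9]), 73.0) z 0.0846 slope [0.004 0.004]
p3 s 230 (array([521.7,  33.6,  70.9,  18.7]), 74.0) z 0.0842 slope [ 0.161 -0.059]
clock 27.45 at [521.4  32.  162.4] th -106.49 tilt [-1.7e-03 -5.0e-04 -1.0e+00] j6 -0.72 -> dx dy dz [-0.0012 -0.0003] 0.0024 turn 0.0002 3.142 gap 0.04353179361765599 f 0.0 [-0.1 -0.1 -0.9]
```

View pics/fin.png

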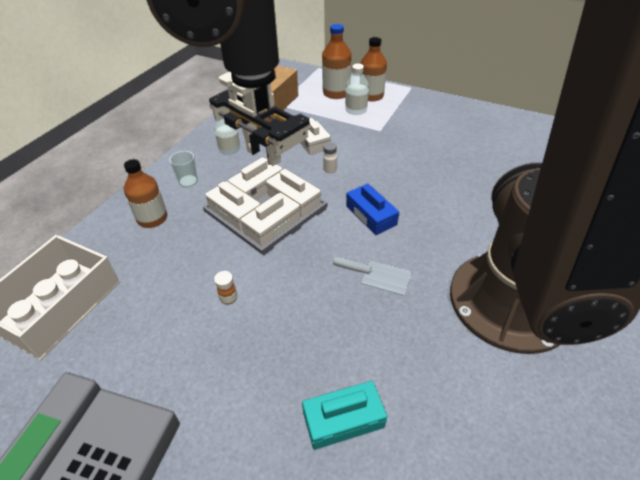

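The final side view shows the four-case pinwheel lying flat inside the rim around (265,203). The vial (225,287), jar (330,157) and short case (315,133) still stand where they were, and the gripper is clear. Handing in.

```bash
python3 -c "
from workcell import workorder;print(workorder.finish_job())"
```

```text
the job is handed in; nothing more can be done
None
```

I handed the job in at about 27.5 s: the last camera check showed all four long cases flat in the pinwheel, each within about 2 mm and 1° of its place, but no verdict came back.

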